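# Hang the saw fence on its two storage hooks

## Robot

A 6-joint arm with a two-finger parallel gripper is mounted at the origin on the work surface. World frame = base frame: x ahead of the robot, y to its left, z up, the work surface at z = 0. Lengths are in m, angles in rad, forces in N, time in s.
With the tool pointing down it reaches from about 0.3 to 0.875 m from the base axis. Payload 6.4 kg.
Tool frame: the origin (TCP) lies midway between the tips of the shut fingers; the grasp point (between the pads) lies 19 mm behind it (bot.grasp_offset is the distance from the TCP to the grasp point, in m); z points along the fingers, y is the line along which they close (so a half turn about z gives the same grasp; the last joint's range is limited). The gripper opens to 88 mm and grips with 3 to 60 N. Pads are 18 mm wide; open, the fingers measure 123 mm over their backs; the gripper's body (75 mm by 187 mm) begins 45 mm behind the grasp point.
Start: joints at [-1.476, 0.181, 1.607, -0, 1.354, -0.206], TCP at [0.17, -0.549, 0.239] pointing down, gripper open.
Joint ranges: [-2.99, 2.99], [-0.89, 2.07], [0.3, 2.58], [-1.14, 4.28], [0, 2.63], [-3.12, 3.12]. Speed limits (rad/s): [2.57, 2.57, 3.01, 3.14, 3.14, 3.14].

## Interface

Orientations are given as a rotation vector (axis times angle).
In Python, from bench import get_obs, cams, bot gives the robot as it stands. The module is installed in compiled form; this text tells all that it offers.
- The arm moves only by the tool jog_arm, never from a script. Its argument "increments" is a list of rows, each a list of 7 numbers: the turn, a rotation vector about the tool's x, y, z in units of 45 degrees (1.0 is 45 degrees), then the shift along the tool's x, y, z in units of 400 mm (1.0 is 400 mm), then the gripper's target within -1 to 1 (fully open at 1, half-way at 0, shut at -1). A call has 1 to 10 rows; each row is the pose to reach, as a shift and turn from the pose commanded when the call began, along the tool's axes at that moment; what a row does not reach only later rows make up. A row lasts 1/8 s, in which the tool goes at most 62.5 mm and 10.7 degrees, less where a joint would pass 70% of its speed; a pose out of reach is approached as far as the arm can. A call with a number of a shift or a turn outside -1 to 1 is refused whole. A call with a gripper value outside its range is refused whole. The fingers move at their own pace and stop on an object; "grip_force" is the grip in N (left out, the last holds). Time passes only in rows, so rows that repeat a pose let the fingers close. It gives the time, the measured TCP pose, the force, the opening and the grip force at its end, in the units of the state.
- get_obs(): the state, without advancing time (a new reading comes with each control period).
- cams.get_image(name): name is "scene" or "side" or "wrist"; returns the picture (400x640x3 uint8, blue, green, red); there is no depth.
- cams.camera_info(name): a dict with "mtx" (3x3 intrinsics, pixels), "position" and "orientation" of the camera in the world; the wrist camera has in their place "tool_from_camera" (4x4, takes a point from camera to tool coordinates, whose origin is the TCP and whose axes are the flange's). Camera axes: x right, y up, looking along -z (the intrinsics and any distortion apply to the point x, -y, -z); pixel columns grow to the right and rows downward; lengths in m; the calibration is good to about 2 mm. The wrist camera is an equidistant fisheye: a pixel r from the principal point sees the ray r / f radians off the axis. A picture is of the moment at which its call begins: read the wrist's pose just before it. camera_info takes no time and is no camera call.
- bot.sign_off(): hands the job in; it is judged then, once.
The state is a dict: "time_s": time; "joint_pos": joint angles; "qd": joint speeds; "joint_efforts": joint torques, N m; "tcp_pos": TCP position; "eef_rot": TCP orientation; "wrist_force": force on the tool from outside, world axes, zero at the start; "ft_torque": the same for the moment, N m; "opening": finger opening in m; "grasp_force": force on a finger pad.
Only numpy, scipy, OpenCV 4.12 (cv2) and the standard library are available. Lean on these libraries where they do the work, as an engineer would, in place of code of your own. Each camera call takes 0.05 s, during which the arm holds its last target. There are 200 camera calls.

## Task

Pick up the long aluminium saw fence lying on the bench and hang it on the green storage stand by its two end pins: let both pins down into the open mouths of the hooks, slide them back under the noses and down into the seats. The hooks are not set to the same height, so feel both pins down to their seats and, before you let go, press down until both hooks bear about 8 N each at once (the fence's weight included), hold that for a second, and only then release it. Do it gently, never forcing the fence against a hook with more than 20 N nor leaning on the stand with the arm, and leave the other things on the bench where they are.

Things in the scene. Friction and masses are not known exactly. Their poses are not given: they have to be found in the camera images.
- fence_center (a point): Centre (half-way up the web) of the loose aluminium saw fence, an inverted T standing on its flange, 33 mm above its underside. Flange 44 mm (x) by 240 (y) by 20; on it a web 16 mm thick (x), 240 long (y), its top 58 mm above the underside. Long axis y, z up. 0.48 to 0.75 kg. Grip the web across its 16 mm, from above, at mid-length. Same both ways round.
- pin_a (a point): Point on the axis of the steel pin at the fence's +y end that belongs in a hook: pin 12 mm in diameter, axis along y, 46 mm above the fence's underside, 136 mm from mid-length; the pin sticks out from 120 to 152 mm from mid-length.
- pin_b (a point): The same on the pin at the fence's -y end.
- fence: The whole fence; origin at the centre of its underside, axes as for fence_center.
- stand: Fixed green storage stand: base plate 150 mm (x) by 330 (y) by 20 thick, origin at the centre of its underside, on the bench; x points to the back of the hooks, y to the left post. Posts with hooks stand at y = +136 and -136 mm. A loose wooden offcut 22 mm high lies on the base between the posts and stays there.
- post_left: Green post at the stand's +y side with a dark steel hook; origin at bench level straight below the seat's centre, axes as the stand's. The hook, 14 mm thick (y), is clamped by hand and does not yield: its ledge is somewhere from 112 to 148 mm above the bench, different on the two hooks, and no pose given here contains this height: feel (or see) it.
- post_right: The same at the stand's -y side, with a hook set to its own height.
- mouth_left (a point): Middle of the left hook's open mouth at its LOWEST setting, ledge at 112 mm (the real ledge is 0 to 36 mm higher), 25.5 mm in front (-x) of the seat. The mouth is open from above, 24 mm wide in x; its floor, the level ledge, runs from 12 mm before to 16 mm behind this point; in front a lip rises 12 mm over the ledge.
- mouth_right (a point): The same of the right hook.
- seat_left (a point): Middle of the left hook's seat floor at its LOWEST setting, 104 mm (the real one is 0 to 36 mm higher, with its ledge). The seat lies 8 mm lower than the ledge, is 18 mm wide in x, with a back wall behind. A nose covers the slot from 13.5 mm in front of this point back to the wall: underside 16 mm over the ledge, top 36 mm over it.
- seat_right (a point): The same of the right hook.

How it is judged:
On the way, in this order (a step that is already met when the one before it is completed fails the run):
1. the fence is lifted from the bench (height (world z) of fence above 0.05 m and contact force between the fingers and fence above 1 N), for 0.2 s.
2. with the fence still held, both pins are in their seats and both hooks bear at once (more than 4 N each) (((x of pin_a in the frame of post_left between -0.005 and 0.005 m and z of pin_a in the frame of post_left between 0.106 and 0.15 m and y of pin_a in the frame of post_left between -0.016 and 0.016 m and x of pin_b in the frame of post_right between -0.005 and 0.005 m and z of pin_b in the frame of post_right between 0.106 and 0.15 m and y of pin_b in the frame of post_right between -0.016 and 0.016 m) or (x of pin_b in the frame of post_left between -0.005 and 0.005 m and z of pin_b in the frame of post_left between 0.106 and 0.15 m and y of pin_b in the frame of post_left between -0.016 and 0.016 m and x of pin_a in the frame of post_right between -0.005 and 0.005 m and z of pin_a in the frame of post_right between 0.106 and 0.15 m and y of pin_a in the frame of post_right between -0.016 and 0.016 m)) and contact force between fence and post_left above 4 N and contact force between fence and post_right above 4 N and contact force between the fingers and fence above 1 N), for 0.5 s.
At the end, for the whole second after the job is handed in: Both pins lie in the seats of the two hooks (pin centres within 5 mm fore and aft of the seat centres, within 16 mm sideways, at seat height), each hook carries part of the fence, which hangs upright (within 0.35 rad), released and at rest (((x of pin_a in the frame of post_left between -0.005 and 0.005 m and z of pin_a in the frame of post_left between 0.106 and 0.15 m and y of pin_a in the frame of post_left between -0.016 and 0.016 m and x of pin_b in the frame of post_right between -0.005 and 0.005 m and z of pin_b in the frame of post_right between 0.106 and 0.15 m and y of pin_b in the frame of post_right between -0.016 and 0.016 m) or (x of pin_b in the frame of post_left between -0.005 and 0.005 m and z of pin_b in the frame of post_left between 0.106 and 0.15 m and y of pin_b in the frame of post_left between -0.016 and 0.016 m and x of pin_a in the frame of post_right between -0.005 and 0.005 m and z of pin_a in the frame of post_right between 0.106 and 0.15 m and y of pin_a in the frame of post_right between -0.016 and 0.016 m)) and linear speed of fence below 0.02 m/s and angular speed of fence below 0.15 rad/s and contact force between fence and post_left above 0.5 N and contact force between fence and post_right above 0.5 N and angle between fence's own z axis and vertical below 0.35 rad); the robot touches nothing.
It fails at once if the fence is forced against a hook or post with more than 20 N (contact force between fence and post_left above 20 N or contact force between fence and post_right above 20 N).
It fails at once if a bystander is pushed more than 30 mm (distance of any of offcut, glue, sander, driver, square, batten, mug from where it was at the start of the episode above 0.03 m).
It fails at once if the arm presses on the stand with more than 15 N (contact force between any of the fingers, the arm and stand above 15 N).
It also fails if it takes over 58 s, if anything falls off the work surface, if the arm or the gripper's body presses on something with over 40 N, if the wrist force passes 120 N, or if a joint passes its speed limit or range.

## Working session

There is one attempt and no reset: what is moved stays moved. The work goes in short steps, Python scripts to look and compute and a tool call to move; the robot and the scene stay as the last step left them, time stands still between calls to the robot, and variables do not carry over. Pictures are saved under pics/ and viewed, at most 10 in all, crops included, and the job is handed in when it is done.

Besides the shell and the picture viewer there is one more tool, called after "Call:" by a JSON object that holds its "name" and its "arguments", one argument or row to a line. jog_arm: Moves the arm, as the interface text tells. Shifts and turns lie within -1 to 1; 1 stands for 400 mm of shift or 45 degrees of turn. Its arguments: {"type":"object","properties":{"increments":{"type":"array","items":{"type":"array","items":{"type":"number","minimum":-1,"maximum":1}}},"grip_force":{"type":"number"}},"required":["increments"]}

```bash
mkdir -p pics
python3 - <<'E'
from bench import get_obs,cams,bot
import cv2,numpy as np
np.set_printoptions(precision=4,suppress=True)
print(get_obs()); print(bot.grasp_offset)
for n in ["scene","side","wrist"]:
    print(n,cams.camera_info(n)); cv2.imwrite(f"pics/{n}0.png",cams.get_image(n))
E
```

```text
{'time_s': 0.0, 'joint_pos': array([-1.4764,  0.1815,  1.608 , -0.    ,  1.3538, -0.2063]), 'qd': array([ 0.0018, -0.0003,  0.0006, -0.0008, -0.0014, -0.0006]), 'joint_efforts': array([  0.0014, -43.3867, -34.1851,   0.0704,   0.0386,  -0.0001]), 'tcp_pos': array([ 0.1703, -0.5487,  0.2378]), 'eef_rot': array([-3.1045, -0.4703, -0.0001]), 'wrist_force': array([0.4932, 0.108 , 0.7818]), 'ft_torque': array([-0.0269,  0.0231,  0.0003]), 'grasp_force': 0.0, 'opening': 0.08828248375761179}
0.0187
scene {'mtx': array([[413.6774,   0.    , 323.5128],
       [  0.    , 413.6774, 199.0165],
       [  0.    ,   0.    ,   1.    ]]), 'position': array([ 1.2901, -0.0951,  0.6776]), 'orientation': array([0.766 , 0.6767, 1.2926])}
side {'mtx': array([[502.8765,   0.    , 325.3248],
       [  0.    , 502.8765, 203.0913],
       [  0.    ,   0.    ,   1.    ]]), 'position': array([-0.0299,  0.6952,  0.7513]), 'orientation': array([ 0.3907, -1.1236, -2.267 ])}
wrist {'mtx': array([[309.7069,   0.    , 316.0078],
       [  0.    , 309.7069, 198.473 ],
       [  0.    ,   0.    ,   1.    ]]), 'tool_from_camera': array([[-0.0008,  0.9615,  0.2749,  0.0703],
       [ 1.    ,  0.0006,  0.0008, -0.0003],
       [ 0.0006,  0.2749, -0.9615, -0.1455],
       [ 0.    ,  0.    ,  0.    ,  1.    ]])}
```

View pics/scene0.png

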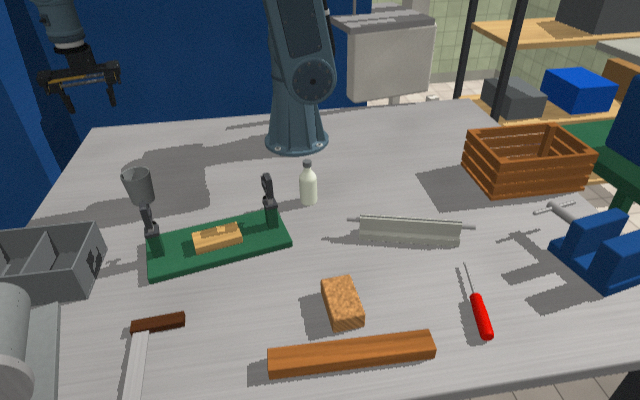

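View pics/side0.png

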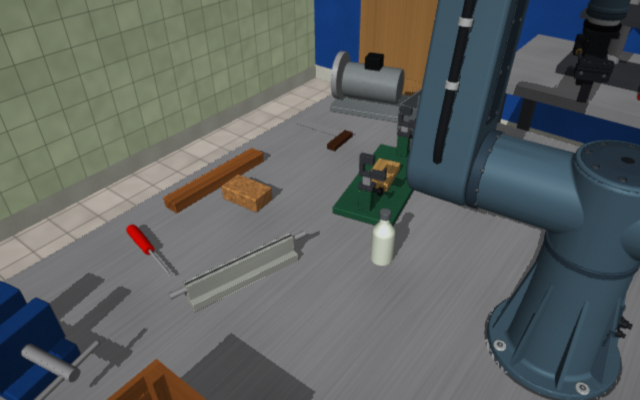

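Scene: stand at (145–292, 205–278), with hooks near (150,215) and (268,190); a grey cup appears near the far hook (138,185). The fence runs from pin (350,220) to (474,227), or (172,295) to (318,233) in the side view. Next I'll enlarge these regions.

Run:
```python
import cv2,numpy as np
s=cv2.imread("pics/scene0.png"); d=cv2.imread("pics/side0.png")
def c(im,x0,y0,w,h,W,H): return cv2.resize(im[y0:y0+h,x0:x0+w],(W,H),interpolation=cv2.INTER_CUBIC)
a=c(s,110,150,200,140,800,560)
cv2.imwrite("pics/m1.png",a)
b=np.vstack([c(s,340,200,160,50,800,250),c(d,160,220,180,100,630,350)[:, :].copy() if 0 else cv2.copyMakeBorder(c(d,160,220,180,100,630,350),0,0,0,170,cv2.BORDER_CONSTANT)])
cv2.imwrite("pics/m2.png",b)
e=c(d,320,80,120,160,450,600); cv2.imwrite("pics/m3.png",e)
```

```text
(no output)
```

View pics/m1.png

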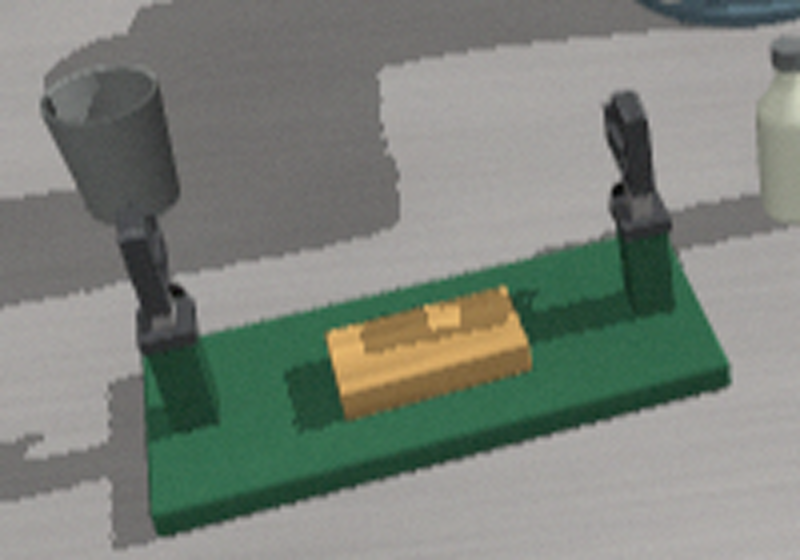

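View pics/m2.png

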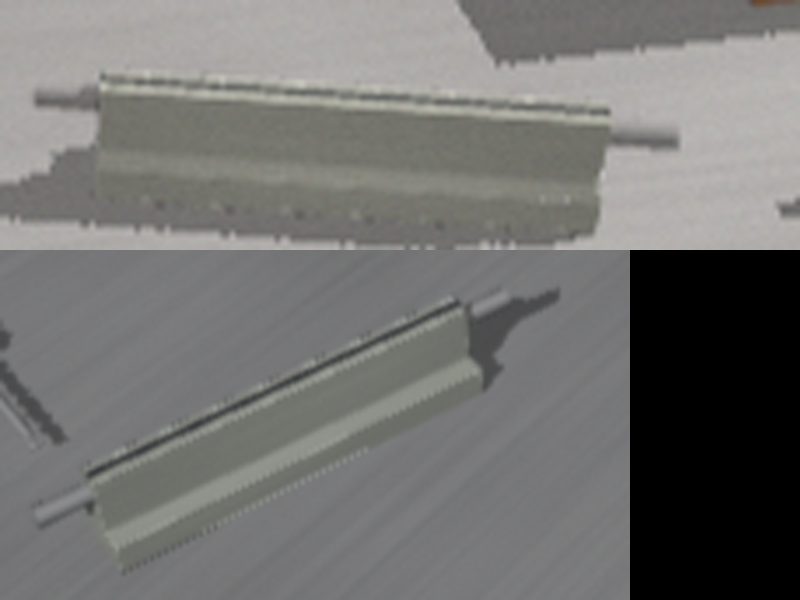

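View pics/m3.png

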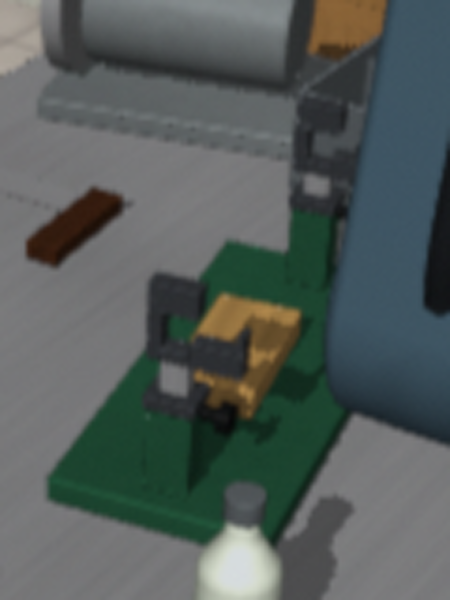

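The hooks' mouths face the robot, so stand +x points away from it. The grey mug is near the right hook. Now I'll compute world positions.

```bash
cat > h.py <<'E'
import numpy as np
from scipy.spatial.transform import Rotation as R
from scipy.optimize import least_squares
from bench import cams,get_obs
np.set_printoptions(precision=4,suppress=True)
def proj(n,P):
    i=cams.camera_info(n); p=(np.atleast_2d(P)-i["position"])@R.from_rotvec(i["orientation"]).as_matrix()
    K=i["mtx"]; return np.c_[K[0,0]*p[:,0]/-p[:,2]+K[0,2],K[1,1]*-p[:,1]/-p[:,2]+K[1,2]]
def onz(n,uv,z):
    i=cams.camera_info(n);K=i["mtx"]; d=R.from_rotvec(i["orientation"]).apply([(uv[0]-K[0,2])/K[0,0],-(uv[1]-K[1,2])/K[1,1],-1])
    return i["position"]+d*(z-i["position"][2])/d[2]
def wray(o,uv):
    i=cams.camera_info("wrist");K=i["mtx"];T=i["tool_from_camera"]
    v=np.array([(uv[0]-K[0,2]),(uv[1]-K[1,2])])/K[0,0]; r=np.hypot(*v)+1e-9
    c=np.array([np.sin(r)*v[0]/r,-np.sin(r)*v[1]/r,-np.cos(r)])
    A=R.from_rotvec(o["eef_rot"]); return o["tcp_pos"]+A.apply(T[:3,3]),A.apply(T[:3,:3]@c)
def wproj(o,P):
    i=cams.camera_info("wrist");K=i["mtx"];T=i["tool_from_camera"]
    q=R.from_rotvec(o["eef_rot"]).inv().apply(np.atleast_2d(P)-o["tcp_pos"]); q=(q-T[:3,3])@T[:3,:3]
    x,y,z=q[:,0],-q[:,1],-q[:,2]; h=np.hypot(x,y)+1e-12; r=np.arctan2(h,z)*K[0,0]
    return np.c_[r*x/h+K[0,2],r*y/h+K[1,2]]
def place(p,L):
    c,s=np.cos(p[2]),np.sin(p[2]); L=np.asarray(L,float)
    return np.c_[p[0]+c*L[:,0]-s*L[:,1],p[1]+s*L[:,0]+c*L[:,1],L[:,2]]
def fit(obs,p0):
    # obs: list of (cam,uv,local)
    f=lambda p:np.concatenate([(proj(c,place(p,[l]))[0]-uv) for c,uv,l in obs])
    s=least_squares(f,p0,loss="soft_l1"); return s.x,f(s.x).reshape(-1,2)
E
python3 - <<'E'
from h import *
S=lambda x,y:(110+x/4,150+y/4)
D=lambda x,y:(320+x/3.75,80+y/3.75)
# stand, front(scene) = +x
ob=[("scene",S(153,513),(.075,-.165,.02)),("scene",S(730,368),(.075,.165,.02)),("scene",S(677,245),(-.075,.165,.02)),("scene",S(158,535),(.075,-.165,0)),("scene",S(729,386),(.075,.165,0)),
 ("side",D(50,482),(.075,.165,.02)),("side",D(228,242),(.075,-.165,.02))]
st,r=fit(ob,[.6,-.2,0]); print("stand",st,"\n",r)
F=lambda x,y:(340+x/5,200+y/5)
G=lambda x,y:(160+x/3.5,220+(y-250)/3.5)
ob=[("scene",F(35,97),(0,-.152,.046)),("scene",F(680,136),(0,.152,.046)),("scene",F(102,76),(0,-.12,.058)),("scene",F(609,110),(0,.12,.058)),
("side",G(508,298),(0,-.152,.046)),("side",G(37,517),(0,.152,.046)),("side",G(455,301),(0,-.12,.058)),("side",G(92,472),(0,.12,.058)),]
fe,r=fit(ob,[.5,.2,0]); print("fence",fe,"\n",r)
print("mug",[onz("scene",S(x,y),z) for x,y,z in [(130,215,0),(90,205,0)]],"bottle",onz("scene",S(785,215),0))
# hook heights: ledge top front / nose etc predicted heights via vertical scan
for y,n in((-.136,"R"),(.136,"L")):
  for h in (112,130,148):
    L=[(.0,y,(h+36)/1e3),(-.0135,y,(h+36)/1e3)]
    print(n,h,(proj("scene",place(st,L))-[110,150])*4,(proj("side",place(st,L))-[320,80])*3.75)
E
```

```text
stand [ 0.5022 -0.2391  0.1978] 
 [[-0.9207 -0.8418]
 [ 0.4193 -1.5444]
 [-2.67   -5.758 ]
 [ 0.2498  0.0175]
 [ 1.1665  0.1771]
 [-2.8629 -1.5069]
 [-0.0853 -1.1088]]
fence [ 0.5566  0.2187 -0.2853] 
 [[-0.7387 -1.2919]
 [-1.3646 -0.4612]
 [-0.8724 -0.0881]
 [-0.2001 -0.1348]
 [-1.6437 -0.6102]
 [-1.4947 -0.1602]
 [ 0.7555  0.091 ]
 [-2.2972  0.7687]]
mug [array([ 0.2942, -0.4605,  0.    ]), array([ 0.2767, -0.4908,  0.    ])] bottle [ 0.3756 -0.0106  0.    ]
R 112 [[139.7493 232.1386]
 [139.3232 218.1853]] [[324.6066 120.5877]
 [343.2326 124.4354]]
R 130 [[130.6021 205.0761]
 [130.2771 191.2713]] [[326.9718  96.9003]
 [345.763  100.6924]]
R 148 [[121.2325 177.3557]
 [121.0137 163.7108]] [[329.3768  72.8132]
 [348.3362  76.5472]]
L 112 [[633.2508 128.3921]
 [627.6268 116.5993]] [[174.5731 311.455 ]
 [195.804  316.8002]]
L 130 [[630.2805 102.2832]
 [624.6267  90.6409]] [[175.8779 285.4844]
 [197.3243 290.769 ]]
L 148 [[627.2437  75.5894]
 [621.5601  64.1073]] [[177.2087 258.9978]
 [198.8749 264.2183]]
```

Call:
{"name": "jog_arm", "arguments": {
  "increments": [
    [0,0,0,0,0,-0.15,1],
    [0,0,-0.2,0.1,-0.07,-0.25,1],
    [0,0,-0.5,0.25,-0.2,-0.25,1],
    [0,0,-0.8,0.4,-0.3,-0.25,1],
    [0,0,-1,0.55,-0.4,-0.25,1],
    [0,0,-1,0.68,-0.5,-0.25,1],
    [0,0,-1,0.8,-0.59,-0.25,1],
    [0,0,-1,0.806,-0.593,-0.25,1]
  ]
}}

```text
time_s: 1.15
tcp_pos: [0.4091, -0.2246, 0.3387]
eef_rot: [2.688, 1.626, 0.001]
wrist_force: [0.3, -0.8, 0.7]
opening: 0.0882
grasp_force: 0.0
```

Call:
{"name": "jog_arm", "arguments": {
  "increments": [
    [0,0,-0.24,0,0,0,1],
    [0,0,-0.48,0,0,0,1],
    [0,0,-0.7,0,0,0,1],
    [0,0,-0.87,0,0,0,1],
    [0,0,-0.87,0,0,0,1],
    [0,0,-0.87,0,0,0,1]
  ]
}}

```text
time_s: 1.9
tcp_pos: [0.408, -0.2271, 0.3386]
eef_rot: [-1.993, -2.428, -0.0]
wrist_force: [-0.1, -0.4, -0.6]
opening: 0.0878
grasp_force: 0.0
```

```bash
cat >> h.py <<'E'
def inc(pos,yaw,tilt=0.,o=None):
    "increment to pose: tool x at yaw(deg, world), tool z down, tilt: rot (rad) about tool y applied last (tool frame)"
    o=o or get_obs(); A=R.from_rotvec(o["eef_rot"])
    y=np.deg2rad(yaw); x=np.array([np.cos(y),np.sin(y),0]); z=np.array([0,0,-1.]); B=R.from_matrix(np.c_[x,np.cross(z,x),z])*R.from_rotvec([0,tilt,0])
    print("t",o["time_s"],"rot",(A.inv()*B).as_rotvec()/(np.pi/4),"shift",A.inv().apply(np.array(pos)-o["tcp_pos"])/.4)
def yawof(o): m=R.from_rotvec(o["eef_rot"]).as_matrix(); return np.rad2deg(np.arctan2(m[1,0],m[0,0]))
E
python3 - <<'E'
from h import *
import cv2
o=get_obs(); im=cams.get_image("wrist"); cv2.imwrite("pics/w1.png",im); cv2.imwrite("pics/s1.png",cams.get_image("side"))
np.save("o1.npy",np.r_[o["tcp_pos"],o["eef_rot"]]); print(o["time_s"],o["tcp_pos"],yawof(o),o["wrist_force"])
cv2.imwrite("pics/w1v.png",cv2.resize(im,(800,500),interpolation=cv2.INTER_CUBIC))
E
```

```text
1.9 [ 0.408  -0.2271  0.3386] 101.23583000049034 [-0.1483 -0.4106 -0.6186]
```

View pics/w1v.png

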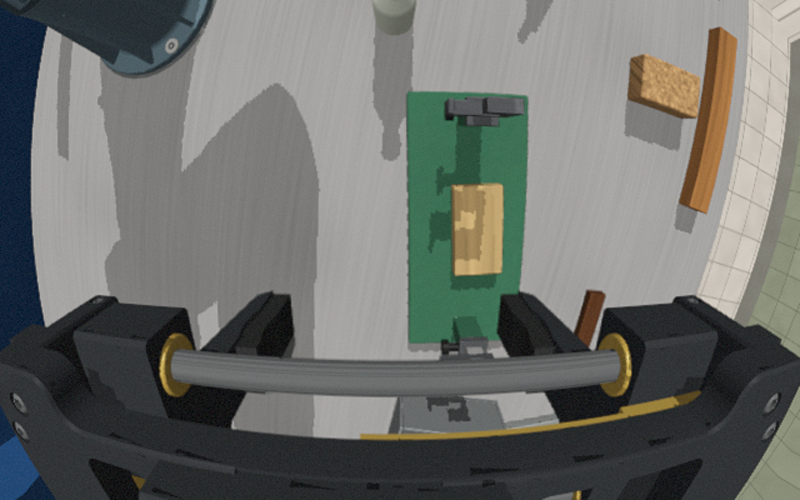

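The stand is clear from above: corners at about (407,92), (528,96), (409,343) and (519,343), scaled 1.25. Left hook is at (446–522, 96–122), right hook at (445–490, 318–360).

Run:
```python
import cv2,numpy as np
w=cv2.imread("pics/w1.png")
a=cv2.resize(w[65:115,315:435],(800,333),interpolation=cv2.INTER_CUBIC)
b=cv2.resize(w[250:290,315:435],(800,267),interpolation=cv2.INTER_CUBIC)
cv2.imwrite("pics/w1c.png",np.vstack([a,b]))
```

```text
(no output)
```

View pics/w1c.png

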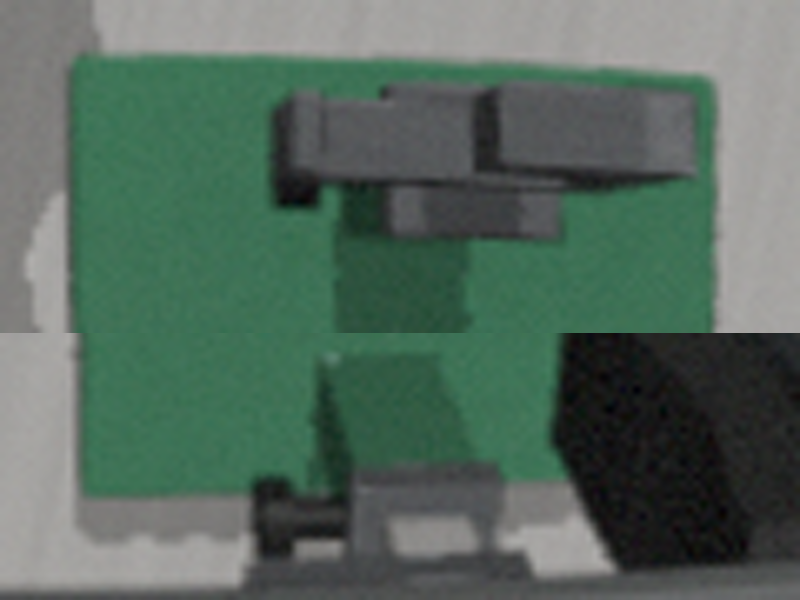

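Run:
```python
from h import *
v=np.load("o1.npy"); o=dict(tcp_pos=v[:3],eef_rot=v[3:])
A=lambda x,y:np.array((315+x/6.667,65+y/6.667)); B=lambda x,y:np.array((315+x/6.667,250+(y-333)/6.667))
S=lambda x,y:np.array((110+x/4,150+y/4)); D=lambda x,y:np.array((320+x/3.75,80+y/3.75))
ob=[("w",A(75,55),(-.075,.165,.02)),("w",A(715,77),(.075,.165,.02)),("w",B(85,495),(-.075,-.165,.02)),
("scene",S(153,513),(.075,-.165,.02)),("scene",S(730,368),(.075,.165,.02)),("side",D(50,482),(.075,.165,.02)),("side",D(228,242),(.075,-.165,.02))]
hk=[("w",A(500,87),(-.0135,.143,.036)),("w",A(503,165),(-.0135,.129,.036)),("w",A(322,95),(-.0375,.143,.012)),("w",A(326,182),(-.0375,.129,.012))]
P=lambda c,q:(wproj(o,q) if c=="w" else proj(c,q))[0]
def f(p): return np.concatenate([P(c,place(p,[l]))-u for c,u,l in ob]+[P(c,place(p,[np.add(l,(0,0,p[3]))]))-u for c,u,l in hk])
s=least_squares(f,[.5,-.24,.2,.13],loss="soft_l1"); print(s.x,np.rad2deg(s.x[2])); print(s.fun.reshape(-1,2))
f2=lambda p:np.concatenate([P(c,place(p,[l]))-u for c,u,l in ob[:3]])
print("wrist only",least_squares(f2,[.5,-.24,.2]).x)
st=s.x[:3]
for h in (.112,.12,.128,.136,.144):
  q=place(st,[(-.0135,-.129,h+.036),(-.0135,-.143,h+.036)])
  print(h,"R nose top front edge: scene m1",(proj("scene",q)-[110,150])*4,"side m3",(proj("side",q)-[320,80])*3.75)
  q=place(st,[(-.0135,.129,h+.036),(-.0135,.143,h+.036)])
  print("   L",(proj("scene",q)-[110,150])*4,"side m3",(proj("side",q)-[320,80])*3.75)
print("seats",place(st,[(0,.136,0),(0,-.136,0)]))
```

```text
[ 0.5039 -0.242   0.2121  0.1302] 12.15442467855124
[[-0.7408 -0.2823]
 [ 0.9733 -0.3187]
 [-0.3766  1.4986]
 [-1.902   0.4988]
 [-0.5926 -1.6764]
 [-1.9727 -1.8469]
 [-0.9343 -1.7049]
 [-0.0307 -0.693 ]
 [-0.3549  0.884 ]
 [ 0.2297 -0.2991]
 [-0.2232 -0.8571]]
wrist only [ 0.504  -0.2416  0.2125]
0.112 R nose top front edge: scene m1 [[146.4986 219.6694]
 [119.1805 225.5736]] side m3 [[337.5417 125.8024]
 [343.7262 117.3615]]
   L [[610.0267 119.4885]
 [633.1937 114.4815]] side m3 [[203.6468 308.5481]
 [195.0996 320.2137]]
0.12 R nose top front edge: scene m1 [[142.5367 207.7776]
 [115.057  213.6599]] side m3 [[338.6412 115.2914]
 [344.8402 106.9   ]]
   L [[608.6129 108.0091]
 [631.8977 103.0248]] side m3 [[204.3485 297.0797]
 [195.7703 308.6917]]
0.128 R nose top front edge: scene m1 [[138.533  195.7603]
 [110.8897 201.62  ]] side m3 [[339.749  104.7018]
 [345.9624  96.3611]]
   L [[607.1854  96.4178]
 [630.5891  91.4568]] side m3 [[205.0563 285.5112]
 [196.4469 297.0684]]
0.136 R nose top front edge: scene m1 [[134.4868 183.6155]
 [106.678  189.4518]] side m3 [[340.8651  94.0329]
 [347.0929  85.7438]]
   L [[605.7439  84.7129]
 [629.2677  79.7759]] side m3 [[205.7704 273.8416]
 [197.1295 285.3424]]
0.144 R nose top front edge: scene m1 [[130.3974 171.3413]
 [102.4212 177.1532]] side m3 [[341.9896  83.2837]
 [348.2319  75.0472]]
   L [[604.2882  72.8927]
 [627.9334  67.9805]] side m3 [[206.4907 262.0693]
 [197.8181 273.5124]]
seats [[ 0.4752 -0.109   0.    ]
 [ 0.5325 -0.3749  0.    ]]
```

Run:
```python
from h import *
inc([.5566,.2187,.20],73.65)
```

```text
t 2.0 rot [-0.0002 -0.0002  0.6142] shift [1.0201 0.5826 0.3467]
```

Call:
{"name": "jog_arm", "arguments": {
  "increments": [
    [0,0,0.2,0.13,0.07,0,1],
    [0,0,0.4,0.26,0.14,0,1],
    [0,0,0.6142,0.39,0.22,0,1],
    [0,0,0.6142,0.52,0.3,0,1],
    [0,0,0.6142,0.65,0.37,0,1],
    [0,0,0.6142,0.78,0.45,0.08,1],
    [0,0,0.6142,0.9,0.52,0.18,1],
    [0,0,0.6142,1,0.583,0.28,1],
    [0,0,0.6142,1,0.583,0.347,1],
    [0,0,0.6142,1,0.583,0.347,1]
  ]
}}

```text
time_s: 3.25
tcp_pos: [0.5553, 0.2115, 0.1963]
eef_rot: [-2.51, -1.884, 0.01]
wrist_force: [-0.7, -0.1, 0.2]
opening: 0.0883
grasp_force: 0.0
```

Run:
```python
from h import *
import cv2
o=get_obs(); im=cams.get_image("wrist"); fe=[.5566,.2187,-.2853]
q=wproj(o,place(fe,[(0,.152,.046),(0,-.152,.046),(0,.12,.058),(0,-.12,.058),(.022,.12,.02),(-.022,.12,.02)])); print(q)
im=cv2.resize(im,(800,500)); 
for u in q*1.25: cv2.circle(im,tuple(int(round(t)) for t in u),3,(0,0,255),1)
cv2.imwrite("pics/w2.png",im); print(o["wrist_force"],o["tcp_pos"])
inc([.5566,.2187,.025],73.65)
```

```text
[[317.2649  21.6875]
 [316.5834 306.8112]
 [317.1758  50.9317]
 [316.6028 289.6205]
 [338.8742  58.1733]
 [295.7147  58.0995]]
[-0.6951 -0.1382  0.2254] [0.5553 0.2115 0.1963]
t 3.3 rot [-0.0036  0.002   0.0022] shift [ 0.019  -0.0047  0.4348]
```

View pics/w2.png

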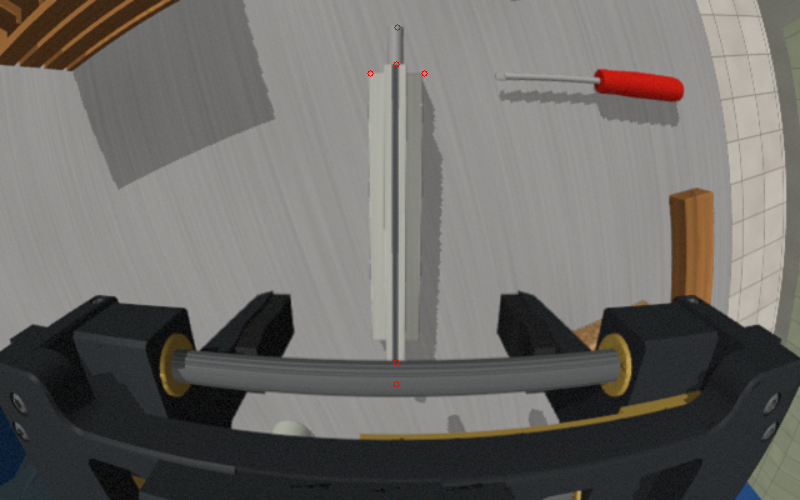

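The overlay matches within about 2 mm, so I'm descending to grip.

Call:
{"name": "jog_arm", "arguments": {
  "increments": [
    [0,0,0,0.019,-0.005,0.1,1],
    [0,0,0,0.019,-0.005,0.2,1],
    [0,0,0,0.019,-0.005,0.3,1],
    [0,0,0,0.019,-0.005,0.38,1],
    [0,0,0,0.019,-0.005,0.43,1],
    [0,0,0,0.019,-0.005,0.43,1]
  ],
  "grip_force": 40
}}

```text
time_s: 4.05
tcp_pos: [0.5581, 0.2182, 0.0281]
eef_rot: [-2.514, -1.884, 0.001]
wrist_force: [0.1, 0.6, -0.0]
opening: 0.0879
grasp_force: 0.0
```

Call:
{"name": "jog_arm", "arguments": {
  "increments": [
    [0,0,0,0,0,0,-1],
    [0,0,0,0,0,0,-1],
    [0,0,0,0,0,0,-1],
    [0,0,0,0,0,0,-1],
    [0,0,0,0,0,0,-1],
    [0,0,0,0,0,0,-1]
  ],
  "grip_force": 40
}}

```text
time_s: 4.8
tcp_pos: [0.5578, 0.2189, 0.0279]
eef_rot: [-2.513, -1.885, 0.0]
wrist_force: [0.6, 0.5, 1.0]
opening: 0.0304
grasp_force: 0.0
```

Call:
{"name": "jog_arm", "arguments": {
  "increments": [
    [0,0,0,0,0,0,-1],
    [0,0,0,0,0,0,-1],
    [0,0,0,0,0,0,-1],
    [0,0,0,0,0,0,-1]
  ],
  "grip_force": 40
}}

```text
time_s: 5.3
tcp_pos: [0.5573, 0.219, 0.0278]
eef_rot: [-2.513, -1.885, 0.001]
wrist_force: [-4.4, 0.8, 3.4]
opening: 0.0157
grasp_force: 40.0
```

Call:
{"name": "jog_arm", "arguments": {
  "increments": [
    [0,0,0,0,0,-0.05,-1],
    [0,0,0,0,0,-0.15,-1],
    [0,0,0,0,0,-0.3,-1],
    [0,0,0,0,0,-0.45,-1],
    [0,0,0,0,0,-0.6,-1],
    [0,0,0,0,0,-0.65,-1],
    [0,0,0,0,0,-0.65,-1],
    [0,0,0,0,0,-0.65,-1]
  ]
}}

```text
time_s: 6.3
tcp_pos: [0.5569, 0.2185, 0.2861]
eef_rot: [-2.512, -1.884, 0.004]
wrist_force: [0.0, -0.5, -6.8]
opening: 0.0153
grasp_force: 40.0
```

```bash
cat >> h.py <<'E'
ST=np.array([.5039,-.242,.2121])
def tgt(x,y,zpin,tilt=0.,o=None,goff=(0,0)):
    "TCP goal so that fence centre (grip) is at stand x,y with pin mid-height zpin; TCP 18 mm below pin axis"
    p=place(ST,[(x+goff[0],y+goff[1],zpin-.018)])[0]; print("goal",p); inc(p,90+np.rad2deg(ST[2]),tilt,o)
E
python3 - <<'E'
from h import *
o=get_obs(); print(o)
tgt(-.0255,0,.25)
E
```

```text
{'time_s': 6.3, 'joint_pos': array([ 0.1758,  0.1989,  1.4898, -0.0001,  1.4559,  0.4598]), 'qd': array([0.0012, 0.0181, 0.0102, 0.0017, 0.0019, 0.0005]), 'joint_efforts': array([  0.038 , -51.2795, -40.2787,   0.0753,  -0.0616,   0.0006]), 'tcp_pos': array([0.5569, 0.2185, 0.2861]), 'eef_rot': array([-2.5124, -1.8841,  0.0043]), 'wrist_force': array([ 0.0349, -0.5095, -6.7807]), 'ft_torque': array([-0.0881, -0.0376,  0.0153]), 'grasp_force': 39.9979835562408, 'opening': 0.015268896565946757}
goal [ 0.479  -0.2474  0.232 ]
t 6.3 rot [-0.0037  0.001  -0.6315] shift [-1.1725  0.1396  0.1365]
```

Call:
{"name": "jog_arm", "arguments": {
  "increments": [
    [0,0,-0.1,-0.06,0.01,0,-1],
    [0,0,-0.25,-0.18,0.02,0,-1],
    [0,0,-0.4,-0.31,0.04,0,-1],
    [0,0,-0.55,-0.44,0.06,0,-1],
    [0,0,-0.6315,-0.58,0.08,0,-1],
    [0,0,-0.6315,-0.7,0.1,0,-1],
    [0,0,-0.6315,-0.82,0.12,0,-1],
    [0,0,-0.6315,-0.92,0.14,0,-1],
    [0,0,-0.6315,-0.99,0.14,0,-1],
    [0,0,-0.6315,-1,0.14,0,-1]
  ]
}}

```text
time_s: 7.55
tcp_pos: [0.4982, -0.1821, 0.2856]
eef_rot: [-1.975, -2.438, 0.001]
wrist_force: [0.8, 1.2, -6.8]
opening: 0.0158
grasp_force: 40.0
```

Run:
```python
from h import *
o=get_obs(); print(o["tcp_pos"],o["wrist_force"],o["ft_torque"])
tgt(-.0255,0,.22,np.arctan(.008/.272))
```

```text
[ 0.4982 -0.1821  0.2856] [ 0.7731  1.1682 -6.7833] [ 0.0139 -0.0923  0.0222]
goal [ 0.479  -0.2474  0.202 ]
t 7.55 rot [-0.004   0.0341 -0.0036] shift [-0.1503 -0.0804  0.2088]
```

Call:
{"name": "jog_arm", "arguments": {
  "increments": [
    [0,0,0,-0.06,-0.03,0,-1],
    [0,0.02,-0.004,-0.15,-0.08,0.03,-1],
    [-0.004,0.045,-0.004,-0.15,-0.08,0.1,-1],
    [-0.004,0.045,-0.004,-0.15,-0.08,0.18,-1],
    [-0.004,0.045,-0.004,-0.15,-0.08,0.209,-1],
    [-0.004,0.045,-0.004,-0.15,-0.08,0.209,-1],
    [-0.004,0.045,-0.004,-0.15,-0.08,0.209,-1]
  ]
}}

```text
time_s: 8.43
tcp_pos: [0.4819, -0.2464, 0.2056]
eef_rot: [-1.954, -2.43, -0.038]
wrist_force: [0.7, 0.4, -7.1]
opening: 0.0155
grasp_force: 40.0
```

Run:
```python
from h import *
import cv2
o=get_obs(); print(o["tcp_pos"],o["wrist_force"],o["ft_torque"])
s=cams.get_image("scene"); d=cams.get_image("side")
cv2.imwrite("pics/s2.png",s); cv2.imwrite("pics/d2.png",d)
P=place(ST,[(-.0255,-.136,.202+.018-.005),(-.0255,.136,.202+.018+.005)]); print(proj("scene",P),proj("side",P))
a=cv2.resize(s[140:290,90:320],(736,480),interpolation=cv2.INTER_CUBIC); cv2.imwrite("pics/m4.png",a)
tgt(-.0255,0,.22,.045)
```

```text
[ 0.4819 -0.2464  0.2056] [ 0.7055  0.3699 -7.1294] [-0.151  -0.103   0.0395]
[[134.3189 176.8303]
 [260.6825 148.057 ]] [[417.9824  89.1688]
 [380.3239 134.3292]]
goal [ 0.479  -0.2474  0.202 ]
t 8.525 rot [0.0059 0.0149 0.005 ] shift [-0.0008 -0.0076  0.0094]
```

View pics/m4.png

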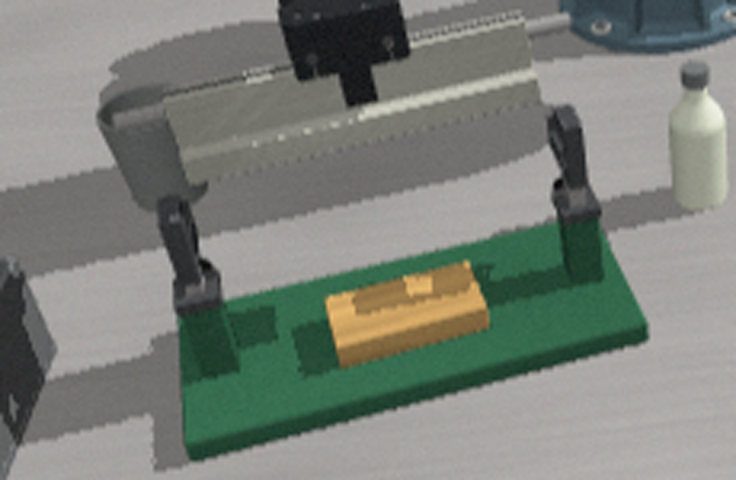

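The fence is over the mouths, clear of both hooks. Height estimates are about 129 mm for the left ledge and 118 mm for the right. Descending.

Call:
{"name": "jog_arm", "arguments": {
  "increments": [
    [0.006,0.008,0.005,0,-0.0076,0.03,-1],
    [0.006,0.008,0.005,0,-0.0076,0.09,-1],
    [0.006,0.008,0.005,0,-0.0076,0.15,-1],
    [0.006,0.008,0.005,0,-0.0076,0.18,-1],
    [0.006,0.008,0.005,0,-0.0076,0.195,-1],
    [0.006,0.008,0.005,0,-0.0076,0.195,-1],
    [0.006,0.008,0.005,0,-0.0076,0.195,-1]
  ]
}}

```text
time_s: 9.4
tcp_pos: [0.4783, -0.2445, 0.1272]
eef_rot: [-1.954, -2.419, -0.039]
wrist_force: [-0.3, -0.3, -6.8]
opening: 0.0157
grasp_force: 40.0
```

```bash
cat >> h.py <<'E'
def stat(show=True):
    o=get_obs(); m=R.from_rotvec(o["eef_rot"]).as_matrix(); c,s=np.cos(ST[2]),np.sin(ST[2])
    d=o["tcp_pos"]-[ST[0],ST[1],0]; f=o["wrist_force"]; t=o["ft_torque"]
    print("t %.2f stand x %.4f y %.4f zpin %.4f tilt %.4f roll %.4f yawerr %.3f"%(o["time_s"],c*d[0]+s*d[1],-s*d[0]+c*d[1],d[2]+.018,np.arcsin(m[2,0]),np.arcsin(m[2,1]),yawof(o)-90-np.rad2deg(ST[2])),
     "F stand",c*f[0]+s*f[1],-s*f[0]+c*f[1],f[2],"T",c*t[0]+s*t[1],-s*t[0]+c*t[1],t[2],"dpos tool",)
E
python3 -c "from h import *;stat()"
```

```text
t 9.40 stand x -0.0256 y 0.0029 zpin 0.1452 tilt 0.0403 roll -0.0007 yawerr -0.030 F stand -0.34108451296834763 -0.26323300472214395 -6.821144550632654 T -0.12010787988270696 -0.12154192541866368 -0.01763408058812462 dpos tool
```

Call:
{"name": "jog_arm", "arguments": {
  "increments": [
    [0,0,0,-0.007,0,0.01,-1],
    [0,0,0,-0.007,0,0.018,-1],
    [0,0,0,-0.007,0,0.022,-1],
    [0,0,0,-0.007,0,0.025,-1],
    [0,0,0,-0.007,0,0.025,-1],
    [0,0,0,-0.007,0,0.025,-1]
  ]
}}

```text
time_s: 10.15
tcp_pos: [0.4785, -0.2466, 0.1166]
eef_rot: [-1.954, -2.418, -0.038]
wrist_force: [-0.8, -0.0, -4.1]
opening: 0.0156
grasp_force: 40.0
```

```bash
python3 -c "from h import *;stat()"
```

```text
t 10.15 stand x -0.0259 y 0.0008 zpin 0.1346 tilt 0.0409 roll -0.0012 yawerr -0.027 F stand -0.785972584632494 0.1308943207172614 -4.137151546922044 T -0.47567238825593694 -0.0404404803536996 0.006507029333590205 dpos tool
```

Fz and torque both say the right pin touched, at a pin height of about 129 mm (ledge about 123). Now feeling for the left one by levelling about the right.

Call:
{"name": "jog_arm", "arguments": {
  "increments": [
    [0,-0.013,0,0,0,0.001,-1],
    [0,-0.018,0,0,0,0.0025,-1],
    [0,-0.018,0,0,0,0.0025,-1],
    [0,-0.018,0,0,0,0.0025,-1]
  ]
}}

```text
time_s: 10.65
tcp_pos: [0.4785, -0.2468, 0.1161]
eef_rot: [-1.961, -2.427, -0.025]
wrist_force: [-2.9, -0.9, 6.3]
opening: 0.0158
grasp_force: 40.0
```

```bash
python3 -c "from h import *;stat()"
```

```text
t 10.65 stand x -0.0258 y 0.0006 zpin 0.1341 tilt 0.0264 roll -0.0011 yawerr -0.029 F stand -2.970503875043671 -0.2453593858518186 6.330029577433983 T -0.026471009270157442 0.3762281290685449 -0.015291532154064511 dpos tool
```

Both pins now bear on the ledges, roughly balanced at about 6.5 N each, and the fence has conformed to the hook heights. Lifting about 2.5 mm and sliding back.

Call:
{"name": "jog_arm", "arguments": {
  "increments": [
    [0,0,0,0,0,-0.0065,-1],
    [0,0,0,0,0,-0.0065,-1],
    [0,0,0,0,0,-0.0065,-1]
  ]
}}

```text
time_s: 11.02
tcp_pos: [0.4777, -0.2458, 0.1169]
eef_rot: [-1.959, -2.425, -0.025]
wrist_force: [-0.2, -1.1, -6.2]
opening: 0.0156
grasp_force: 40.0
```

```bash
python3 -c "from h import *;stat()"
```

```text
t 11.03 stand x -0.0264 y 0.0018 zpin 0.1349 tilt 0.0291 roll -0.0027 yawerr -0.026 F stand -0.4037886097825839 -1.0261720731321777 -6.169966335910682 T -0.13026835719391378 -0.0442299209036326 -0.02749945702346127 dpos tool
```

Call:
{"name": "jog_arm", "arguments": {
  "increments": [
    [0,0,0,0,0,-0.0025,-1],
    [0,0,0,0,0.007,-0.0025,-1],
    [0,0,0,0,0.014,-0.0025,-1],
    [0,0,0,0,0.021,-0.0025,-1],
    [0,0,0,0,0.027,-0.0025,-1],
    [0,0,0,0,0.027,-0.0025,-1]
  ]
}}

```text
time_s: 11.78
tcp_pos: [0.489, -0.2442, 0.1189]
eef_rot: [-1.96, -2.426, -0.025]
wrist_force: [0.3, 0.3, -7.6]
opening: 0.0154
grasp_force: 40.0
```

```bash
python3 -c "from h import *;stat()"
```

```text
t 11.78 stand x -0.0150 y 0.0010 zpin 0.1369 tilt 0.0274 roll -0.0016 yawerr -0.016 F stand 0.3339238279243044 0.2690539920745014 -7.560324841887875 T -0.09894267607970363 -0.06352826365450309 -0.009176001033411568 dpos tool
```

Call:
{"name": "jog_arm", "arguments": {
  "increments": [
    [0,0,0,0,0,0.0025,-1],
    [0,0,0,0,0.007,0.0025,-1],
    [0,0,0,0,0.014,0.0025,-1],
    [0,0,0,0,0.02,0.0025,-1],
    [0,0,0,0,0.02,0.0025,-1]
  ]
}}

```text
time_s: 12.4
tcp_pos: [0.4968, -0.2424, 0.1178]
eef_rot: [-1.96, -2.426, -0.025]
wrist_force: [-0.2, -0.6, -6.9]
opening: 0.0155
grasp_force: 40.0
```

```bash
python3 -c "from h import *;stat()"
```

```text
t 12.40 stand x -0.0070 y 0.0011 zpin 0.1358 tilt 0.0274 roll -0.0016 yawerr -0.018 F stand -0.3226658280727246 -0.49479445658728605 -6.863537548033278 T -0.09830242557096017 -0.08963201049352675 -0.0010309087560007306 dpos tool
```

Call:
{"name": "jog_arm", "arguments": {
  "increments": [
    [0,0,0,0,0.006,0,-1],
    [0,0,0,0,0.012,0,-1],
    [0,0,0,0,0.017,0,-1],
    [0,0,0,0,0.017,0,-1]
  ]
}}

```text
time_s: 12.9
tcp_pos: [0.5034, -0.241, 0.1178]
eef_rot: [-1.96, -2.426, -0.025]
wrist_force: [-0.3, -0.1, -5.8]
opening: 0.0158
grasp_force: 40.0
```

```bash
python3 -c "from h import *;stat()"
```

```text
t 12.90 stand x -0.0003 y 0.0010 zpin 0.1358 tilt 0.0274 roll -0.0016 yawerr -0.020 F stand -0.3446316604111437 -0.07854685447472796 -5.783931663130541 T -0.057236923968911085 -0.10049345373543729 0.023415796350627807 dpos tool
```

Call:
{"name": "jog_arm", "arguments": {
  "increments": [
    [0,0,0,0,0,0.005,-1],
    [0,0,0,0,0,0.009,-1],
    [0,0,0,0,0,0.013,-1],
    [0,0,0,0,0,0.017,-1],
    [0,0,0,0,0,0.017,-1]
  ]
}}

```text
time_s: 13.52
tcp_pos: [0.5031, -0.2408, 0.1108]
eef_rot: [-1.96, -2.426, -0.025]
wrist_force: [0.3, 0.3, -5.9]
opening: 0.016
grasp_force: 40.0
```

```bash
python3 -c "from h import *;stat()"
```

```text
t 13.53 stand x -0.0005 y 0.0014 zpin 0.1288 tilt 0.0278 roll -0.0019 yawerr -0.033 F stand 0.3514694415234133 0.18488469273875124 -5.94264080299113 T -0.08589938626321897 -0.09716499937647007 -0.008380292104122866 dpos tool
```

Call:
{"name": "jog_arm", "arguments": {
  "increments": [
    [0,0,0,0,0,0.004,-1],
    [0,0,0,0,0,0.007,-1],
    [0,0,0,0,0,0.008,-1],
    [0,0,0,0,0,0.008,-1]
  ]
}}

```text
time_s: 14.02
tcp_pos: [0.5033, -0.2409, 0.1083]
eef_rot: [-1.96, -2.426, -0.025]
wrist_force: [-1.8, 0.4, -0.6]
opening: 0.0155
grasp_force: 40.0
```

```bash
python3 -c "from h import *;stat()"
```

```text
t 14.03 stand x -0.0004 y 0.0012 zpin 0.1263 tilt 0.0272 roll -0.0015 yawerr -0.025 F stand -1.6607503065795473 0.7483270766664523 -0.5556627908167332 T 0.18835346382786836 0.23195804556836194 0.02404564803952696 dpos tool
```

Call:
{"name": "jog_arm", "arguments": {
  "increments": [
    [0,-0.002,0,0,0,0.0015,-1],
    [0,-0.002,0,0,0,0.003,-1],
    [0,-0.002,0,0,0,0.003,-1]
  ]
}}

```text
time_s: 14.4
tcp_pos: [0.5033, -0.241, 0.1082]
eef_rot: [-1.961, -2.428, -0.023]
wrist_force: [-5.7, 2.8, 9.7]
opening: 0.0155
grasp_force: 40.0
```

```bash
python3 -c "from h import *;stat()"
```

```text
t 14.40 stand x -0.0004 y 0.0011 zpin 0.1262 tilt 0.0253 roll -0.0016 yawerr -0.017 F stand -5.017536771360436 3.9469336122257497 9.659500489001564 T 0.7362881599810222 0.7898742207550962 0.00637236264144286 dpos tool
```

Total 16.3 N, split roughly evenly at about 8 N per hook. Holding for over a second.

Call:
{"name": "jog_arm", "arguments": {
  "increments": [
    [0,0,0,0,0,0,-1],
    [0,0,0,0,0,0,-1],
    [0,0,0,0,0,0,-1],
    [0,0,0,0,0,0,-1],
    [0,0,0,0,0,0,-1],
    [0,0,0,0,0,0,-1],
    [0,0,0,0,0,0,-1],
    [0,0,0,0,0,0,-1],
    [0,0,0,0,0,0,-1],
    [0,0,0,0,0,0,-1]
  ]
}}

```text
time_s: 15.65
tcp_pos: [0.5033, -0.2409, 0.1081]
eef_rot: [-1.961, -2.428, -0.023]
wrist_force: [-6.3, 3.6, 9.6]
opening: 0.0155
grasp_force: 40.0
```

```bash
python3 -c "from h import *;stat()"
```

```text
t 15.65 stand x -0.0004 y 0.0012 zpin 0.1261 tilt 0.0254 roll -0.0015 yawerr -0.016 F stand -5.370544022818323 4.877097574504161 9.555399555827693 T 0.7302394854065756 0.7544184598279966 0.00732471712783326 dpos tool
```

Call:
{"name": "jog_arm", "arguments": {
  "increments": [
    [0,0,0,0,0,-0.0015,-1],
    [0,0,0,0,0,-0.003,-1],
    [0,0,0,0,0,-0.003,-1]
  ]
}}

```text
time_s: 16.02
tcp_pos: [0.5033, -0.2409, 0.1082]
eef_rot: [-1.961, -2.427, -0.023]
wrist_force: [-4.3, 2.0, 4.7]
opening: 0.0158
grasp_force: 40.0
```

Call:
{"name": "jog_arm", "arguments": {
  "increments": [
    [0,0,0,0,0,0,-0.4],
    [0,0,0,0,0,0,0],
    [0,0,0,0,0,0,0],
    [0,0,0,0,0,0,0],
    [0,0,0,0,0,0,0],
    [0,0,0,0,0,0,0]
  ]
}}

```text
time_s: 16.77
tcp_pos: [0.5032, -0.2408, 0.1078]
eef_rot: [-1.961, -2.427, -0.023]
wrist_force: [0.3, 1.1, 0.6]
opening: 0.0441
grasp_force: 0.0
```

```bash
python3 -c "from h import *;stat();print(get_obs()['opening'],get_obs()['grasp_force'])"
```

```text
t 16.77 stand x -0.0004 y 0.0013 zpin 0.1258 tilt 0.0259 roll -0.0016 yawerr -0.029 F stand 0.5433671133629595 1.038720259292436 0.6213475904103791 T -0.06354585704673042 -0.08039663138590283 -0.0447142521868442 dpos tool
0.044142649913015086 0.0
```

Released with no load on the tool. Lifting straight up, then checking.

Call:
{"name": "jog_arm", "arguments": {
  "increments": [
    [0,0,0,0,0,-0.03,0.1],
    [0,0,0,0,0,-0.1,0.1],
    [0,0,0,0,0,-0.2,0.1],
    [0,0,0,0,0,-0.32,0.1],
    [0,0,0,0,0,-0.45,0.1],
    [0,0,0,0,0,-0.5,0.1],
    [0,0,0,0,0,-0.5,0.1],
    [0,0,0,0,0,-0.5,0.1],
    [0,0,0,0,0,-0.5,0.1]
  ]
}}

```text
time_s: 17.9
tcp_pos: [0.504, -0.2453, 0.3061]
eef_rot: [-1.959, -2.425, -0.023]
wrist_force: [-0.2, 0.5, -0.5]
opening: 0.0486
grasp_force: 0.0
```

Run:
```python
from h import *
import cv2
stat()
s=cams.get_image("scene"); d=cams.get_image("side")
a=cv2.resize(s[150:290,110:310],(600,420),interpolation=cv2.INTER_CUBIC)
cv2.imwrite("pics/m5.png",a)
```

```text
t 17.90 stand x -0.0006 y -0.0033 zpin 0.3241 tilt 0.0281 roll -0.0035 yawerr -0.034 F stand -0.10006894778361314 0.5521182714651923 -0.4785308754869488 T -0.06684106272944251 -0.07452723894412785 0.015334355608159501 dpos tool
```

View pics/m5.png

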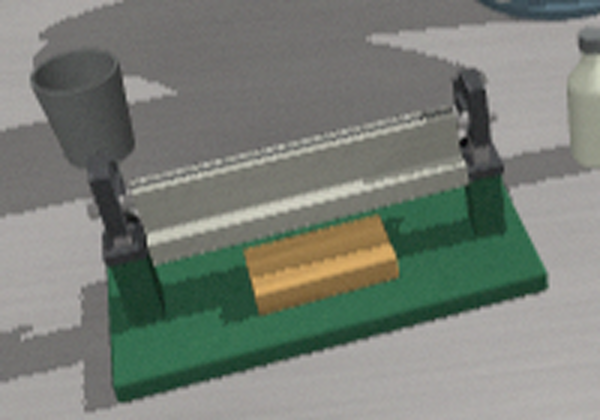

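The picture shows the fence hanging upright, with both pins seated in the hooks at about (110,200) and (475,130). The offcut, mug and glue bottle look untouched. Handing in.

```bash
python3 -c "
from bench import bot
print(bot.sign_off())"
```

```text
the job is handed in; nothing more can be done
None
```

The fence hangs on the stand with both pins seated, released and clear of the arm after a press of about 8 N per hook held for over a second; I handed the job in at about 18 s, and the sign-off gave no verdict.

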